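# Clear the tube warmer's cover and hold it half open

## Task

Pick up the steel tray standing on the tube warmer, tip it so that all four used stoppers slide off into the white waste tub, and set the empty tray down flat on the black mat. Then lift the warmer's cover and hold it half open, at 45 degrees, with the gripper: it falls shut if let go, so finish while still holding it there. Leave the bottle, the tube rack and the amber jar where they stand.

Things in the scene. Friction and masses are not known exactly. Their poses are not given: they have to be found in the camera images.
- tray_grip (a point): Loose steel tray, 120 (x) x 90 mm (y), about 0.25 kg, on the warmer's cover at the start. Point: middle of its black bridge handle, 63 mm above the tray's underside; z up. The handle is a bar along y over the tray's middle, 90 mm long, 12 mm thick (x), 14 mm tall, on a post at each side wall, 53 mm clear above the 3 mm floor.
- tray_lip (a point): Middle of the tray's pouring end, at its underside, 60 mm from its middle towards the tray's -x. This end has no wall; the far end (+x) and both sides have 18 mm walls. Axes as the handle's.
- tub: White open waste tub, fixed, 180 mm (its x) x 150 mm (its y), 100 mm high, walls 4 mm, empty. Origin: centre of its underside on the bench; z up.
- mat: Flat black rubber mat on the bench, fixed, 150 mm (x) x 130 mm (y), 4 mm thick. Origin: centre of its underside.
- cover (a joint): Angle of the warmer's cover in rad: 0 shut (level), grows as it opens, stop at 1.4; 45 degrees is 0.785. It swings freely and falls shut from any angle when let go. Grey plate, about 0.45 kg, 200 x 220 mm and 12 mm thick, on top of a white tube warmer (fixed block heater, 200 x 220 mm, 110 mm high).
- cover_handle (a point): Middle of the round steel bar handle on top of the cover, near its front edge; bar 100 mm long along this point's y axis, about 10 mm thick, 35 mm above the cover (with the cover shut this point is 157 mm above the bench). It lies 170 mm in front of and 47 mm above the hinge. Axes turn with the cover; shut, x points level towards the hinge.
- cover_hinge (a point): Point on the hinge line of the cover, at the far (back) edge of the warmer, middle of its width, 110 mm above the bench; the hinge line is along its y axis. Axes turn with the cover.
- warmer: The tube warmer's white housing, fixed. Origin: centre of its underside; x points from its front (handle side) to its back (hinge side).
- bottle: Bystander: white bottle, 66 mm across, 150 mm tall. Origin: centre of its underside.
- rack: Bystander: white rack with stoppered sample tubes, 60 x 200 mm, about 96 mm tall. Origin: centre of its underside.
- jar: Bystander: small amber jar with a black cap, 56 mm across, 80 mm tall. Origin: centre of its underside.
- stopper0_mid (a point): Used tube stopper, dark rubber, 18 mm across, 16 mm tall, 12 g, loose on the tray's floor at the start. Point: its centre.
- stopper1_mid (a point): Used tube stopper, dark rubber, 18 mm across, 16 mm tall, 12 g, loose on the tray's floor at the start. Point: its centre.
- stopper2_mid (a point): Used tube stopper, dark rubber, 18 mm across, 16 mm tall, 12 g, loose on the tray's floor at the start. Point: its centre.
- stopper3_mid (a point): Used tube stopper, dark rubber, 18 mm across, 16 mm tall, 12 g, loose on the tray's floor at the start. Point: its centre.
There are look-alikes about, which are no part of the job. Several things look just like the mat: the one meant starts farthest to the robot's left.

How it is judged (in metres and radians):
On the way, in this order (a step that is already met when the one before it is completed fails the run):
1. the tray is tipped next to or over the tub (angle between tray_grip's own z axis and vertical above 0.35 rad and horizontal distance between tray_grip and tub below 0.22 m), for 0.05 s.
2. all four stoppers are in the tub (x of stopper0_mid in the frame of tub between -0.088 and 0.088 m and y of stopper0_mid in the frame of tub between -0.073 and 0.073 m and z of each of stopper0_mid, stopper1_mid, stopper2_mid, stopper3_mid in the frame of tub below 0.09 m and x of stopper1_mid in the frame of tub between -0.088 and 0.088 m and y of stopper1_mid in the frame of tub between -0.073 and 0.073 m and x of stopper2_mid in the frame of tub between -0.088 and 0.088 m and y of stopper2_mid in the frame of tub between -0.073 and 0.073 m and x of stopper3_mid in the frame of tub between -0.088 and 0.088 m and y of stopper3_mid in the frame of tub between -0.073 and 0.073 m), for 0.2 s.
3. the empty tray stands flat on the mat, released (horizontal distance between tray_grip and mat below 0.05 m and height (world z) of tray_grip below 0.075 m and angle between tray_grip's own z axis and vertical below 0.08 rad and contact force between tray and the fingers below 0.05 N), for 0.2 s.
At the end, for the whole second after the job is handed in: All four stoppers lie in the tub; the tray stands flat on the mat (handle within 50 mm of the mat's centre, tilt under 0.08 rad), not touched by the gripper; the cover is still, at 45 degrees within 7 degrees (0.665 to 0.905 rad), and the fingers carry it (over 0.4 N) (all of step 2 and all of step 3 and value of joint cover between 0.665 and 0.905 rad and velocity of joint cover between -0.1 and 0.1 rad/s and contact force between cover and the fingers above 0.4 N); the arm keeps its last pose, push and grip.
It fails at once if the bottle is shifted by more than 3 cm or tipped (distance of bottle from where it was at the start of the episode above 0.03 m or angle between bottle's own z axis and vertical above 0.4 rad).
It fails at once if the rack is shifted by more than 3 cm or tipped (distance of rack from where it was at the start of the episode above 0.03 m or angle between rack's own z axis and vertical above 0.4 rad).
It fails at once if the jar is shifted by more than 3 cm or tipped (distance of jar from where it was at the start of the episode above 0.03 m or angle between jar's own z axis and vertical above 0.4 rad).
It also fails if it takes over 64 s, if anything falls off the work surface, if the arm or the gripper's body presses on something with over 40 N, if the wrist force passes 120 N, or if a joint passes its speed limit or range.

## Robot

A 7-joint arm with a two-finger parallel gripper is mounted at the origin on the work surface. World frame = base frame: x ahead of the robot, y to its left, z up, the work surface at z = 0. Lengths are in mm, angles in rad, forces in N, time in s.
With the tool pointing down it reaches from about 400 to 875 mm from the base axis. Payload 4.4 kg.
Tool frame: the origin (TCP) lies at the very end of the fingers, on their centre line; the grasp point (between the pads) lies 19 mm behind it; z points along the fingers, y is the line along which they close (so a half turn about z gives the same grasp; the last joint's range is limited). The gripper opens to 85 mm and grips with 20 to 120 N. Pads are 22 mm wide; open, the fingers measure 114 mm over their backs; the gripper's body (76 mm by 85 mm) begins 54 mm behind the grasp point. The pads swing forward as they close: fully open they stand 13 mm farther back than shut.
Start: joints at [-1.207, 0.628, 0.038, 1.517, -0.027, 0.996, -0.02], TCP at [270.827, 590.907, 231.313] pointing down, gripper open.
Joint ranges: [-3.06, 3.06], [-0.37, 2.12], [-1.25, 1.32], [0.18, 2.47], [-1.1, 4.24], [0.23, 1.98], [-2.94, 2.94]. Speed limits (rad/s): [2.57, 2.57, 3.14, 3.14, 3.14, 3.14, 3.14].

## Interface

Orientations are given as [roll, pitch, yaw] about the fixed x, y, z axes, in that order (R = Rz(yaw) Ry(pitch) Rx(roll)).
In Python, from cell import monitor, viewer, workorder gives the robot as it stands.
- The arm moves only by the tool arm_command, never from a script. Its argument "series" is one flat list of numbers, 5 for each row, row after row: the opening in per cent of the stroke, from 0 (shut) to 100 (fully open), then the shift along the tool's x, y, z in cm, then the turn about the tool's z in degrees. In form: [claw, x, y, z, roll, claw, x, y, z, roll, ...]. A call has exactly 5 rows; each row is the pose to reach, as a shift and turn from the pose commanded when the call began, along the tool's axes at that moment; what a row does not reach only later rows make up. A row lasts 1/12 s, in which the tool goes at most 41.7 mm and 7.16 degrees, less where a joint would pass 70% of its speed; a pose out of reach is approached as far as the arm can. A call with a gripper value outside its range is refused whole. The fingers move at their own pace and stop on an object; the grip force is fixed at half the most. Time passes only in rows, so rows that repeat a pose let the fingers close, or fill a call up. It gives the time, the measured TCP pose, the force, the opening and the grip force at its end, in the units of the state.
- monitor.read_state(): the state, without advancing time (a new reading comes with each control period).
- viewer.get_image(name): name is "scene" or "side" or "wrist"; returns (picture, depth): 400x640x3 uint8, red, green, blue; 400x640 float32, mm along the optical axis (not along the pixel's ray), 0 where there is no reading.
- viewer.camera_model(name): a dict with "mtx" (3x3 intrinsics, pixels), "R" (3x3) and "t" (3): a world point X has camera coordinates R X + t. Camera axes: x right, y down, z forward; pixel columns grow to the right and rows downward; lengths in mm; the calibration is good to about 2 mm. A picture is of the moment at which its call begins: read the wrist's pose just before it. camera_model takes no time and is no camera call; for the wrist camera it gives the pose at the moment of the call.
- workorder.finish_job(): hands the job in; it is judged then, once.
The state is a dict: "clock": time; "qpos": joint angles; "qd": joint speeds; "tau": joint torques, N m; "eef_pos": TCP position; "tool_rot": TCP orientation; "force": force on the tool from outside, world axes, zero at the start; "torque": the same for the moment, N m; "width": finger opening in mm; "gripper_force": force on a finger pad.
Only numpy, scipy, OpenCV 4.12 (cv2) and the standard library are available. Lean on these libraries where they do the work, as an engineer would, in place of code of your own. Each camera call takes 0.05 s, during which the arm holds its last target. There are 200 camera calls.

## Working session

There is one attempt and no reset: what is moved stays moved. The work goes in short steps, Python scripts to look and compute and a tool call to move; the robot and the scene stay as the last step left them, time stands still between calls to the robot, and variables do not carry over. Pictures are saved under pics/ and viewed, at most 10 in all, crops included, and the job is handed in when it is done.

Besides the shell and the picture viewer there is one more tool, called after "Request:" by a JSON object that holds its "op" and its "data", one argument or row to a line. arm_command: Moves the arm, as the interface text tells. Its arguments: {"type":"object","properties":{"series":{"type":"array","items":{"type":"number"}}},"required":["series"]}

```bash
mkdir -p pics
python3 - <<'E'
from cell import monitor, viewer
import cv2,numpy as np
s=monitor.read_state();print(s)
for n in("scene","side"):
    p,d=viewer.get_image(n);cv2.imwrite(f"pics/{n}0.png",p[...,::-1]);np.save(f"pics/{n}0.npy",d)
    m=viewer.camera_model(n);print(n,m)
E
```

```text
{'clock': 0.0, 'qpos': array([-1.20676213,  0.62936546,  0.03845732,  1.51837615, -0.02704665,
        0.99628292, -0.02003444]), 'qd': array([-0.00043557,  0.00021422,  0.00117077,  0.00130298, -0.00118105,
        0.00079707,  0.00070676]), 'tau': array([-4.58828654e-04, -5.63405550e+01,  1.22619331e+00, -1.93453985e+01,
        1.10767601e-02,  1.02163132e-02,  9.24133047e-06]), 'eef_pos': array([270.57659682, 590.31691354, 230.37422081]), 'tool_rot': array([-3.13967881e+00, -3.61749463e-06,  2.71168600e+00]), 'force': array([ 0.39215508,  0.55561392, -0.16303792]), 'torque': array([-0.00520899, -0.01056231, -0.01810048]), 'gripper_force': 0.0, 'width': 85.22708135102842}
scene {'mtx': array([[516.97928829,   0.        , 319.26168735],
       [  0.        , 516.97928829, 189.52683058],
       [  0.        ,   0.        ,   1.        ]]), 'R': array([[ 0.0317158 ,  0.99949136, -0.00333604],
       [ 0.74135919, -0.0257631 , -0.67061375],
       [-0.6703586 ,  0.01879585, -0.74179921]]), 't': array([ 101.88788634, -339.67942579, 1727.31927899])}
side {'mtx': array([[403.65555283,   0.        , 319.60805531],
       [  0.        , 403.65555283, 206.5958477 ],
       [  0.        ,   0.        ,   1.        ]]), 'R': array([[ 0.9903135 , -0.13840603, -0.01108827],
       [-0.081742  , -0.51659193, -0.85232096],
       [ 0.11223825,  0.84497133, -0.52290155]]), 't': array([-560.2772259 ,  107.22087522, 1098.75554711])}
```

View pics/scene0.png

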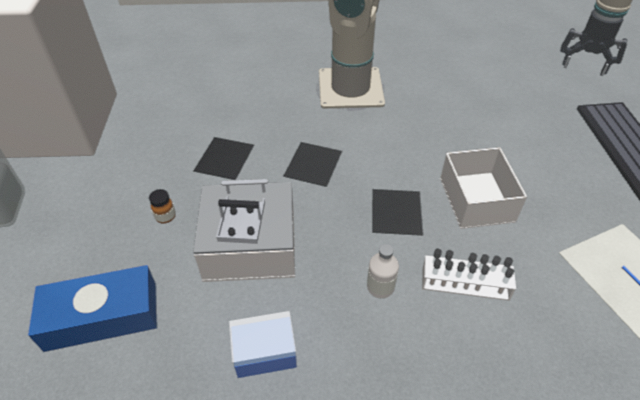

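View pics/side0.png

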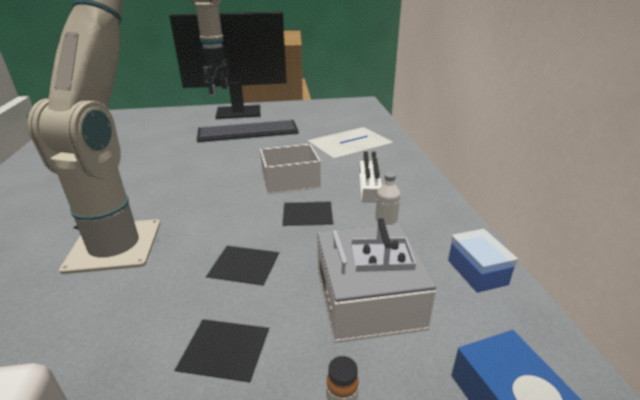

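```bash
cat > h.py <<'E'
import numpy as np,cv2
from cell import monitor, viewer
def ray(m,u,v,z):
    "world point on pixel ray at world height z"
    R,t=m["R"],m["t"];c=-R.T@t;d=R.T@np.linalg.inv(m["mtx"])@[u,v,1.]
    return c+d*(z-c[2])/d[2]
def cloud(m,d):
    v,u=np.mgrid[:400,:640];p=np.stack([u,v,np.ones_like(u)],-1)@np.linalg.inv(m["mtx"]).T*d[...,None]
    return (p-m["t"])@m["R"]
E
python3 - <<'E'
from h import *
a=cv2.imread("pics/scene0.png");b=cv2.imread("pics/side0.png")
A=cv2.resize(a[170:285,190:305],None,fx=3.4,fy=3.4,interpolation=2);B=cv2.resize(b[205:320,315:430],(391,391),interpolation=2)
C=cv2.resize(a[135:235,360:540],None,fx=2,fy=2,interpolation=2)
o=np.zeros((600,784,3),np.uint8);o[:391,:391]=A;o[:391,392:783]=B;o[395:595,:360]=C;cv2.imwrite("pics/crop1.png",o)
m=viewer.camera_model("scene");P=cloud(m,np.load("pics/scene0.npy"))
for n,pts in dict(tubrim=[(447,152),(487,148),(522,190),(470,221)],handle=[(220,203),(257,205)],ch=[(224,183),(267,180)],mat=[(373,190),(420,191),(423,234),(371,232)],cover=[(204,190),(292,187),(294,247),(198,249)],jar=[(160,197)],bot=[(386,249)],rack=[(425,262),(515,272)]).items():
    print(n,[P[v,u].round().astype(int).tolist() for u,v in pts])
E
```

```text
tubrim [[321, 263, 2], [306, 385, 0], [560, 386, 96], [601, 261, 29]]
handle [[660, -340, 193], [668, -259, 191]]
ch [[571, -344, 161], [566, -243, 162]]
mat [[468, 30, 8], [473, 158, 4], [617, 142, 2], [1407, -143, 1054]]
cover [[557, -399, 123], [445, -191, 3], [659, -185, 19], [733, -392, 123]]
jar [[540, -518, 82]]
bot [[767, 16, 152]]
rack [[733, 121, 48], [738, 343, 2]]
```

View pics/crop1.png

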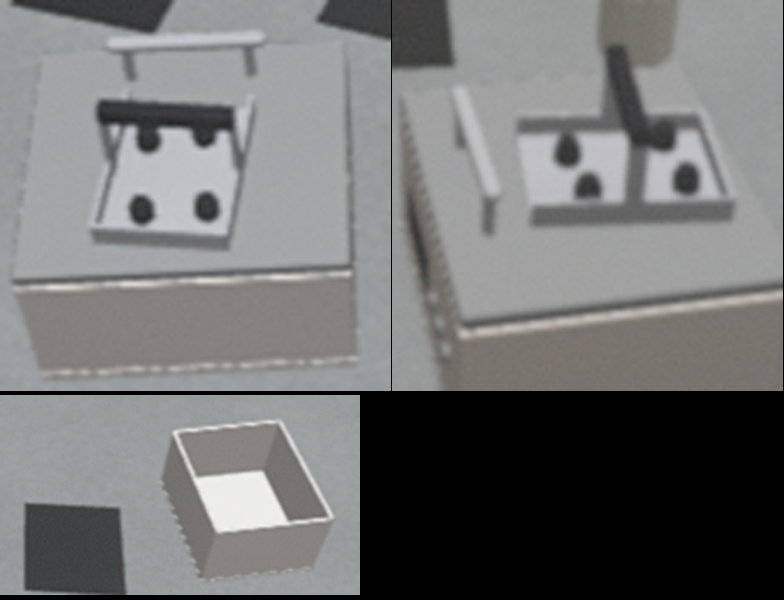

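Run:
```python
from h import *
m=viewer.camera_model("scene");P=cloud(m,np.load("pics/scene0.npy"))
m2=viewer.camera_model("side");Q=cloud(m2,np.load("pics/side0.npy"))
def box(n,C,u0,v0,u1,v1,z0,z1):
    p=C[v0:v1,u0:u1].reshape(-1,3);p=p[(p[:,2]>z0)&(p[:,2]<z1)]
    r=cv2.minAreaRect(p[:,:2].astype(np.float32));print(n,len(p),np.round(r[0]),np.round(r[1]),round(r[2],1),"zmed",np.median(p[:,2]).round(1))
box("bar",P,205,190,275,218,182,197);box("barS",Q,365,210,415,250,182,197)
box("chandle",P,215,172,275,192,155,168);box("chS",Q,325,225,352,275,155,168)
box("tubrim",P,435,140,530,215,95,106)
box("tubrimS",Q,255,140,330,195,95,106)
box("cover",P,190,175,300,260,119,127)
box("tray",P,205,190,275,245,136,147)
# mat by color
a=cv2.imread("pics/scene0.png")
for n,(u0,v0,u1,v1) in dict(mat=(362,180,430,240),).items():
    k=(a[v0:v1,u0:u1].max(2)<75);p=P[v0:v1,u0:u1][k];p=p[np.abs(p[:,2])<15]
    r=cv2.minAreaRect(p[:,:2].astype(np.float32));print(n,len(p),r)
box("rack",P,420,240,520,300,80,125);box("bottle",P,365,240,405,262,130,165)
for q in [(447,152),(487,148),(523,191),(470,201)]: print(ray(m,*q,100).round())
for q in [(373,190),(420.5,191),(423,234),(371,232)]: print(ray(m,*q,4).round())
```

```text
bar 285 [ 658. -301.] [90. 17.] 84.4 zmed 191.1
barS 207 [ 656. -304.] [90. 12.] 84.0 zmed 191.4
chandle 205 [ 568. -297.] [ 15. 108.] 0.1 zmed 160.9
chS 185 [ 565. -301.] [ 11. 108.] 1.0 zmed 161.3
tubrim 498 [504. 305.] [186. 154.] 6.1 zmed 99.1
tubrimS 232 [505. 303.] [180. 161.] 6.0 zmed 98.2
cover 4923 [ 638. -295.] [204. 220.] 1.2 zmed 122.8
tray 333 [ 648. -300.] [ 93. 145.] 85.3 zmed 139.7
mat 1984 ((541.5952758789062, 84.11058044433594), (123.42242431640625, 149.55096435546875), 84.06585693359375)
rack 869 [766. 216.] [173.  49.] 79.2 zmed 94.6
bottle 184 [767.  17.] [29. 30.] 35.8 zmed 149.2
[422. 225. 100.]
[410. 335. 100.]
[567. 385. 100.]
[595. 247. 100.]
[465.  30.   4.]
[473. 159.   4.]
[619. 142.   4.]
[608.  11.   4.]
```

Request:
{"op": "arm_command", "data": {
  "series": [100,-2.9,-2.6,-0.4,7.1,100,-5.8,-5.2,-0.8,14.2,100,-8.7,-7.8,-1.2,21.3,100,-11.6,-10.4,-1.6,28.4,100,-14.5,-13,-2,35.5]
}}

```text
clock: 0.52
eef_pos: [348.7, 410.3, 251.2]
tool_rot: [-3.141, 0.0, 2.086]
force: [1.1, -0.5, -0.2]
width: 85.3
gripper_force: 0.0
```

Request:
{"op": "arm_command", "data": {
  "series": [100,-3.9,-0.4,0,7.1,100,-7.7,-0.9,0,14.2,100,-11.6,-1.3,0,21.3,100,-15.4,-1.8,0,28.4,100,-19.3,-2.2,0,35.5]
}}

```text
clock: 0.93
eef_pos: [425.5, 232.2, 251.2]
tool_rot: [-3.141, -0.0, 1.467]
force: [1.0, -0.4, -0.1]
width: 85.2
gripper_force: 0.0
```

Request:
{"op": "arm_command", "data": {
  "series": [100,-3.4,1.9,0,0,100,-6.8,3.8,0,0,100,-10.2,5.7,0,0,100,-13.6,7.6,0,0,100,-17,9.5,0,0]
}}

```text
clock: 1.35
eef_pos: [503.6, 53.8, 251.1]
tool_rot: [-3.141, -0.0, 1.473]
force: [1.0, 0.2, 0.2]
width: 85.3
gripper_force: 0.0
```

Request:
{"op": "arm_command", "data": {
  "series": [100,-3.4,1.9,0,0,100,-6.8,3.8,0,0,100,-10.2,5.7,0,0,100,-13.6,7.6,0,0,100,-17,9.5,0,0]
}}

```text
clock: 1.77
eef_pos: [581.5, -124.7, 250.9]
tool_rot: [-3.141, -0.0, 1.473]
force: [-0.5, 0.9, -0.7]
width: 85.3
gripper_force: 0.0
```

Request:
{"op": "arm_command", "data": {
  "series": [100,-3.8,2.1,0,0,100,-7.6,4.1,0,0,100,-11.4,6.2,0,0,100,-15.1,8.2,0,0,100,-16.8,9.1,0,0]
}}

```text
clock: 2.18
eef_pos: [655.1, -304.6, 250.4]
tool_rot: [-3.141, 0.003, 1.469]
force: [-0.5, -0.4, 0.6]
width: 85.3
gripper_force: 0.0
```

Run:
```python
from h import *
p,d=viewer.get_image("wrist");m=viewer.camera_model("wrist");s=monitor.read_state();print(s["eef_pos"],s["tool_rot"])
cv2.imwrite("pics/w1.png",p[...,::-1]);P=cloud(m,d)
for n,z0,z1 in(("bar",183,197),("trayrim",137,147),("ch",156,168)):
    k=(P[...,2]>z0)&(P[...,2]<z1)&(d>0)&(P[...,0]<760)&(P[...,0]>540)&(np.abs(P[...,1]+300)<75)
    q=P[k];print(n,len(q),cv2.minAreaRect(q[:,:2].astype(np.float32)) if len(q) else 0,np.median(q,0))
```

```text
[ 655.02478923 -309.08660052  250.02774555] [3.14130642 0.0071262  1.46524102]
bar 2347 ((656.4249877929688, -308.37896728515625), (89.79226684570312, 11.573450088500977), 83.62698364257812) [ 656.56695901 -304.42978957  191.83003733]
trayrim 2596 ((639.20947265625, -307.571533203125), (93.60295104980469, 156.09791564941406), 85.2908935546875) [ 678.44748374 -305.64847284  140.15105295]
ch 1751 ((606.9591064453125, -299.650390625), (87.53894805908203, 106.83988952636719), 81.19861602783203) [ 566.92789567 -289.66101866  161.23955804]
```

View pics/w1.png

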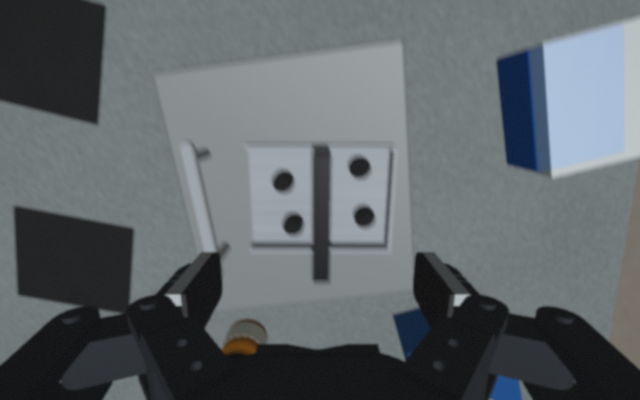

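Request:
{"op": "arm_command", "data": {
  "series": [100,0.2,0.1,2.5,0,100,0.3,0.1,5,0,100,0.3,0.1,7.5,0,100,0.3,0.1,8.4,0,100,0.3,0.1,8.4,0]
}}

```text
clock: 2.65
eef_pos: [654.8, -294.7, 163.9]
tool_rot: [-3.135, -0.002, 1.473]
force: [-0.4, 0.7, 0.2]
width: 85.5
gripper_force: 0.0
```

Request:
{"op": "arm_command", "data": {
  "series": [50,0,0,0,0,10,0,0,0,0,0,0,0,0,0,0,0,0,0,0,0,0,0,0,0]
}}

```text
clock: 3.07
eef_pos: [657.1, -296.5, 168.5]
tool_rot: [3.14, 0.0, 1.473]
force: [0.0, -0.1, 0.3]
width: 25.8
gripper_force: 0.0
```

Request:
{"op": "arm_command", "data": {
  "series": [0,0,0,0,0,0,0,0,0,0,0,0,0,-0.5,0,0,0,0,-1,0,0,0,0,-1.5,0]
}}

```text
clock: 3.48
eef_pos: [656.2, -296.0, 182.1]
tool_rot: [-3.14, -0.0, 1.473]
force: [0.4, 0.3, -3.1]
width: 11.0
gripper_force: 58.5
```

Run:
```python
from h import *
p,d=viewer.get_image("wrist");s=monitor.read_state();print(s["eef_pos"],s["tool_rot"],s["force"],s["torque"])
a,_=viewer.get_image("side")
o=np.zeros((400,790,3),np.uint8);o[:,:440]=p[:,100:540];o[:345,443:788]=cv2.resize(a[190:305,315:430],(345,345),interpolation=2);cv2.imwrite("pics/w2.png",o[...,::-1])
```

```text
[ 656.94445647 -296.4765171   183.56499747] [3.14065440e+00 4.02876126e-04 1.47260566e+00] [ 1.82415029  0.03316878 -2.09271655] [ 0.01625649 -0.0357109   0.02807228]
```

View pics/w2.png

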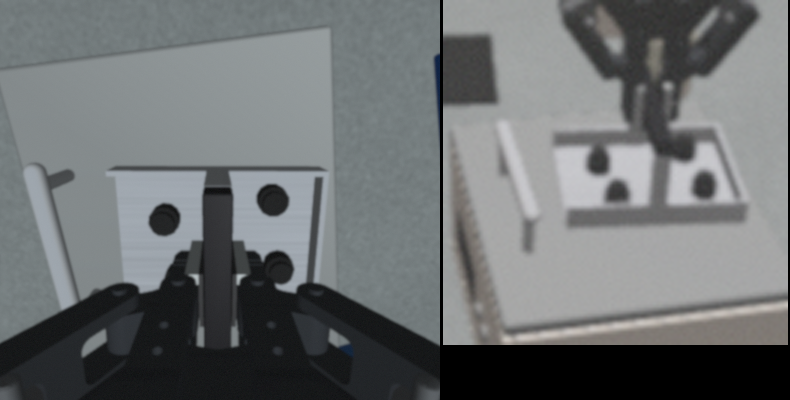

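Request:
{"op": "arm_command", "data": {
  "series": [0,0,0,-1,-1,0,0,0,-2,-3,0,0,0,-3,-6,0,0,0,-4.2,-9,0,0,0,-5,-12]
}}

```text
clock: 4.0
eef_pos: [656.9, -296.5, 233.9]
tool_rot: [3.141, 0.001, 1.685]
force: [0.4, 0.8, -3.3]
width: 11.0
gripper_force: 58.6
```

Request:
{"op": "arm_command", "data": {
  "series": [0,0.7,0,0,0,0,2,-0.1,0,0,0,4,-0.3,0,0,0,6.6,-0.5,0,0,0,9.6,-0.8,0,0]
}}

```text
clock: 4.42
eef_pos: [637.2, -201.7, 231.8]
tool_rot: [-3.141, 0.0, 1.679]
force: [1.5, -0.6, -2.0]
width: 10.6
gripper_force: 58.6
```

Request:
{"op": "arm_command", "data": {
  "series": [0,3.2,-0.3,0,0,0,6.4,-0.5,0,0,0,9.6,-0.8,0,0,0,12.8,-1,0,0,0,16,-1.3,0,0]
}}

```text
clock: 4.83
eef_pos: [606.5, -41.9, 232.1]
tool_rot: [-3.141, -0.001, 1.681]
force: [0.9, -0.1, -1.9]
width: 11.0
gripper_force: 58.6
```

Request:
{"op": "arm_command", "data": {
  "series": [0,3.2,-0.3,0,0,0,6.4,-0.5,0,0,0,9.6,-0.8,0,0,0,12.8,-1,0,0,0,16,-1.3,0,0]
}}

```text
clock: 5.25
eef_pos: [575.6, 115.5, 232.2]
tool_rot: [-3.141, -0.0, 1.681]
force: [0.5, 0.1, -2.1]
width: 10.5
gripper_force: 58.5
```

Request:
{"op": "arm_command", "data": {
  "series": [0,3.2,-0.3,0,0,0,6.2,-0.5,0,0,0,9,-0.7,0,0,0,11.6,-0.9,0,0,0,14,-1.1,0,0]
}}

```text
clock: 5.67
eef_pos: [548.8, 253.8, 232.1]
tool_rot: [-3.141, -0.001, 1.682]
force: [-0.6, 0.3, -2.8]
width: 10.6
gripper_force: 58.6
```

Request:
{"op": "arm_command", "data": {
  "series": [0,2.2,-0.2,0,0,0,4,-0.3,0,0,0,5.4,-0.4,0,0,0,6.2,-0.4,0,0,0,6.4,-0.4,0,0]
}}

```text
clock: 6.08
eef_pos: [538.3, 316.3, 232.0]
tool_rot: [-3.141, -0.001, 1.684]
force: [0.1, -0.8, -2.3]
width: 10.7
gripper_force: 58.6
```

Request:
{"op": "arm_command", "data": {
  "series": [0,0,0,0,0,0,0,0,0,0,0,0,0,0,0,0,0,0,0,0,0,0,0,0,0]
}}

```text
clock: 6.5
eef_pos: [539.5, 313.5, 232.4]
tool_rot: [3.142, 0.0, 1.68]
force: [-0.3, -0.4, -1.7]
width: 10.6
gripper_force: 58.6
```

Run:
```python
from h import *
m=viewer.camera_model("wrist");p,d=viewer.get_image("wrist");s=monitor.read_state();print(s["eef_pos"],s["tool_rot"],s["force"],s["torque"],s["width"],s["gripper_force"])
P=cloud(m,d);Z=P[...,2];np.save("pics/w3.npy",P)
a,_=viewer.get_image("scene")
o=np.zeros((400,790,3),np.uint8);o[:,:440]=p[:,100:540];o[:345,443:788]=cv2.resize(a[100:215,425:540],(345,345),interpolation=2);cv2.imwrite("pics/w3.png",o[...,::-1])
```

```text
[539.39827731 313.78235865 232.37676085] [3.14157420e+00 9.25005997e-05 1.68086341e+00] [ 0.47148196 -0.73276829 -2.45127044] [ 0.05075763  0.00053591 -0.04776455] 10.666679356316022 58.57457399368286
```

View pics/w3.png

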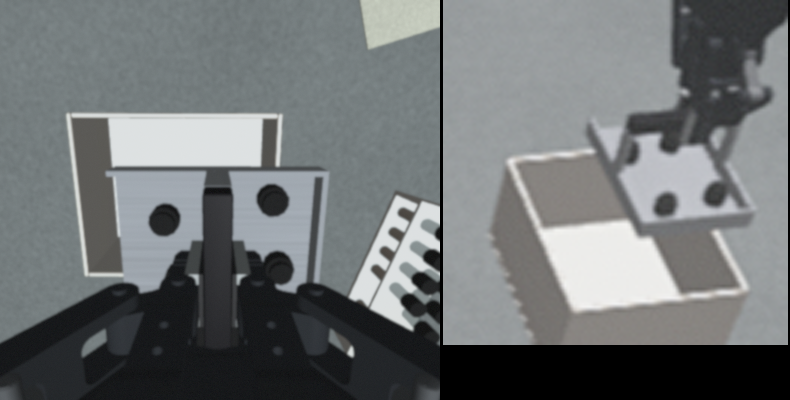

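Run:
```python
import numpy as np
P=np.load("pics/w3.npy")
c=np.array([504,305]);a=np.radians(6.1);U=np.array([[np.cos(a),np.sin(a)],[-np.sin(a),np.cos(a)]])
for v in (120,130,140,150,160):
    r=P[v,300:450];k=abs(r[:,2]-99)<4;q=r[k];q=q[q[:,0]>560]; print(v,(q[:,:2]-c)@U.T if len(q)<6 else ((q[:,:2]-c)@U.T)[[0,-1]],q[:,2].round() )
r=P[:,250];k=abs(r[:,2]-99)<4;print("top rim y",((r[k][:,:2]-c)@U.T).round(),r[k][:,2].round())
q=P[190:330,440:640].reshape(-1,3);q=q[(q[:,2]>60)&(q[:,2]<130)];print("rack min tubx",((q[:,:2]-c)@U.T)[:,0].min())
t=P[200:230,220:390].reshape(-1,3);t=t[(t[:,2]>180)&(t[:,2]<215)];tt=(t[:,:2]-c)@U.T;print("tray x",tt[:,0].min(),tt[:,0].max(),"z",np.percentile(t[:,2],[5,50,95]))
```

```text
120 [[85.62440755 67.65790373]
 [89.74279268 67.67088879]] [ 98.  99. 100.  99. 100.  98.]
130 [[85.8772446  59.53539526]
 [86.84969608 59.50829663]
 [87.37868535 59.57779357]
 [88.02224625 59.62080299]
 [89.05809224 59.58057711]] [ 99.  98. 100. 101. 100.]
140 [[85.81694022 51.12784854]
 [90.01425466 51.16214851]] [ 97.  99. 100. 102. 101.  97.]
150 [[86.25233114 42.66368342]
 [86.52526922 42.985677  ]
 [87.26065888 43.04927122]
 [88.26320137 42.97000835]
 [89.10432699 42.97708515]] [ 97. 100. 101. 100. 100.]
160 [[85.88274042 34.01551472]
 [86.10459866 34.48155017]
 [86.73665213 34.64256214]
 [88.11224672 34.2822334 ]
 [88.69631224 34.47415221]] [ 97. 100. 101.  99. 100.]
top rim y [[-21.  73.]
 [-20.  72.]
 [-20.  71.]
 [-20.  71.]
 [-20.  70.]] [ 97. 101. 101. 100. 100.]
rack min tubx 226.45953574965185
tray x -23.815611869593017 79.83637293818185 z [188.68316651 189.90441558 205.86986233]
```

Request:
{"op": "arm_command", "data": {
  "series": [0,0,0,1.5,0,0,0,0,3.8,0,0,0,0,6.2,0,0,0,0,7.8,0,0,0,0,8.4,0]
}}

```text
clock: 7.02
eef_pos: [537.4, 313.6, 145.6]
tool_rot: [-3.137, 0.002, 1.682]
force: [-6.5, -0.5, 5.9]
width: 10.9
gripper_force: 60.1
```

Request:
{"op": "arm_command", "data": {
  "series": [0,0,-0.5,0.5,0,0,0,-1,1,0,0,0,-1.4,1.5,0,0,0,-1.8,2.0,0,0,0,-2.1,2.5,0]
}}

```text
clock: 7.43
eef_pos: [523.4, 312.7, 128.5]
tool_rot: [3.13, -0.003, 1.681]
force: [-2.6, -3.3, 19.7]
width: 11.3
gripper_force: 111.8
```

```bash
cat > tilt.py <<'E'
from h import *
# tray tilt from wrist depth: plane fit of tray floor patch, tub frame
m=viewer.camera_model("wrist");p,d=viewer.get_image("wrist");s=monitor.read_state()
for k in("clock","eef_pos","tool_rot","force","torque","width","gripper_force"):print(k,np.round(s[k],3))
P=cloud(m,d)
for n,(u0,v0,u1,v1) in dict(L=(230,180,300,235),R=(342,215,400,240)).items():
    q=P[v0:v1,u0:u1].reshape(-1,3);q=q[np.isfinite(q).all(1)];
    for _ in range(6):
        c=np.median(q,0);A=np.c_[q[:,:2],np.ones(len(q))];f=np.linalg.lstsq(A,q[:,2],rcond=None)[0];e=abs(q[:,2]-A@f);q=q[e<max(2,np.percentile(e,80))]
    print(n,len(q),"slope",f[:2].round(3),"tilt",np.arctan(np.hypot(*f[:2])).round(3),"med",c.round())
cv2.imwrite("pics/t.png",p[...,::-1])
E
python3 tilt.py
```

```text
clock 7.483
eef_pos [522.802 312.642 127.685]
tool_rot [ 3.130e+00 -3.000e-03  1.681e+00]
force [-1.335 -2.899 18.602]
torque [-0.43  -1.107 -0.039]
width 10.915
gripper_force 112.404
L 1008 slope [1.684 0.355] tilt 1.044 med [492. 317.  77.]
R 926 slope [0.265 0.097] tilt 0.275 med [553. 317.  93.]
```

Request:
{"op": "arm_command", "data": {
  "series": [0,0,-0.2,0.6,0,0,0,-0.4,1.2,0,0,0,-0.6,1.8,0,0,0,-0.7,2.3,0,0,0,-0.8,2.6,0]
}}

```text
clock: 7.9
eef_pos: [511.1, 311.4, 100.3]
tool_rot: [3.139, -0.002, 1.682]
force: [-4.3, -2.5, 9.9]
width: 11.1
gripper_force: 180.6
```

```bash
python3 tilt.py
```

```text
clock 7.95
eef_pos [510.915 311.366  99.636]
tool_rot [ 3.139e+00 -1.000e-03  1.682e+00]
force [-4.11  -2.843  7.861]
torque [-0.414  0.152 -0.061]
width 11.042
gripper_force 180.147
L 2462 slope [0.01  0.012] tilt 0.015 med [465. 302.   4.]
R 1155 slope [0.686 0.107] tilt 0.607 med [541. 319.  70.]
```

View pics/t.png

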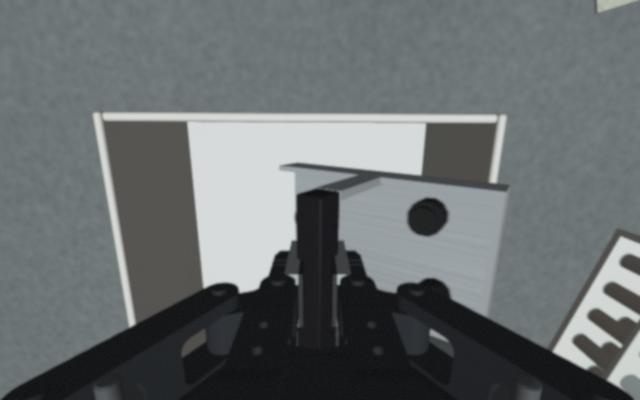

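Request:
{"op": "arm_command", "data": {
  "series": [0,0,0,0.3,0,0,0,-0.1,0.5,0,0,0,-0.1,0.7,0,0,0,-0.1,0.7,0,0,0,-0.1,0.7,0]
}}

```text
clock: 8.37
eef_pos: [509.7, 311.4, 93.6]
tool_rot: [3.14, -0.002, 1.682]
force: [-8.5, -2.9, 16.4]
width: 11.2
gripper_force: 188.6
```

```bash
python3 tilt.py
python3 - <<'E'
import cv2,numpy as np
a=cv2.imread("pics/t.png")
k=(a[165:330,345:520].max(2)<60).astype(np.uint8);n,l,s,c=cv2.connectedComponentsWithStats(k)
print([(s[i].tolist(),c[i].round()) for i in range(1,n) if s[i][4]>150])
E
```

```text
clock 8.417
eef_pos [509.751 311.354  93.731]
tool_rot [ 3.140e+00 -2.000e-03  1.682e+00]
force [-8.531 -3.397 16.238]
torque [-0.642  0.485 -0.02 ]
width 10.98
gripper_force 188.512
L 1968 slope [0.003 0.009] tilt 0.009 med [466. 304.   4.]
R 1156 slope [0.818 0.106] tilt 0.69 med [540. 319.  63.]
[([0, 87, 163, 78, 5830], array([ 58., 141.]))]
```

Run:
```python
from h import *
p,d=viewer.get_image("wrist");a,_=viewer.get_image("scene")
o=np.zeros((400,790,3),np.uint8);o[:,:440]=p[:,100:540];o[:345,443:788]=cv2.resize(a[110:225,425:540],(345,345),interpolation=2);cv2.imwrite("pics/w5.png",o[...,::-1])
```

```text
(no output)
```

View pics/w5.png

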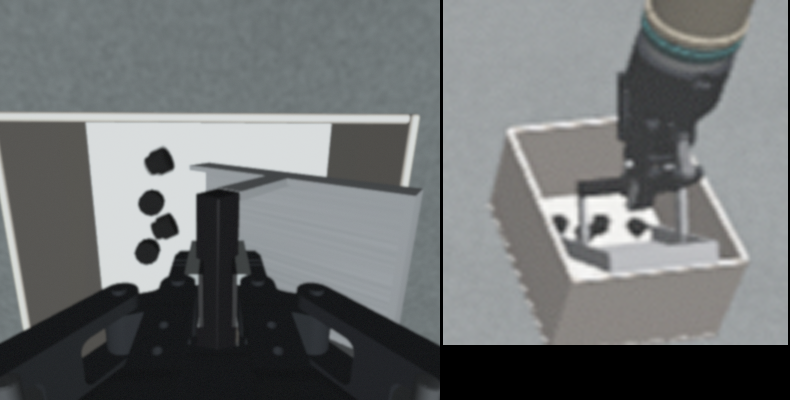

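Request:
{"op": "arm_command", "data": {
  "series": [0,0,0,-1,0,0,0,0,-2.2,0,0,0,0,-3.6,0,0,0,0,-5.2,0,0,0,0,-7,0]
}}

```text
clock: 8.93
eef_pos: [509.4, 311.2, 161.7]
tool_rot: [3.141, -0.0, 1.682]
force: [0.1, -0.7, -2.2]
width: 11.3
gripper_force: 156.7
```

Request:
{"op": "arm_command", "data": {
  "series": [0,0,0,-2,0,0,0,0,-4,0,0,0,0,-5.5,0,0,0,0,-6,0,0,0,0,-6,0]
}}

```text
clock: 9.35
eef_pos: [510.4, 311.7, 222.4]
tool_rot: [3.138, -0.002, 1.682]
force: [0.1, -0.4, -1.8]
width: 10.6
gripper_force: 156.8
```

```bash
python3 tilt.py; python3 -c "
from h import *
p,d=viewer.get_image('wrist');print(d[200:235:10,230:420:15].round())"
```

```text
clock 9.4
eef_pos [509.494 311.38  220.971]
tool_rot [ 3.140e+00 -1.000e-03  1.682e+00]
force [-0.614  0.249 -3.298]
torque [-0.003  0.071  0.044]
width 10.99
gripper_force 156.767
L 1008 slope [1.747 1.151] tilt 1.125 med [484. 309. 163.]
R 1159 slope [0.505 0.077] tilt 0.473 med [540. 320. 192.]
[[339. 371. 370. 357. 206. 122. 117. 124. 186. 182. 178. 173. 169.]
 [339. 374. 374. 357. 208. 122. 119. 126. 187. 182. 178. 173. 171.]
 [338. 378. 379. 377. 209. 122. 120. 129. 189. 184. 181. 178. 172.]
 [340. 382. 381. 381. 210. 123. 120. 128. 190. 185. 181. 178. 174.]]
```

Request:
{"op": "arm_command", "data": {
  "series": [0,-4,-0.6,0,0,0,-8,-1.2,0,0,0,-12,-1.9,0,0,0,-16,-2.5,0,0,0,-20,-3.1,0,0]
}}

```text
clock: 9.87
eef_pos: [499.4, 107.1, 219.1]
tool_rot: [-3.139, 0.001, 1.683]
force: [0.2, 0.3, -1.9]
width: 11.0
gripper_force: 156.5
```

Request:
{"op": "arm_command", "data": {
  "series": [0,-2.3,-0.4,2,0,0,-2.3,-0.4,5.5,0,0,-2.3,-0.4,9,0,0,-2.3,-0.4,11.5,0,0,-2.3,-0.4,12,0]
}}

```text
clock: 10.28
eef_pos: [495.4, 84.9, 95.8]
tool_rot: [-3.132, 0.001, 1.682]
force: [-1.4, 0.7, -2.5]
width: 10.6
gripper_force: 156.2
```

```bash
python3 tilt.py
```

```text
clock 10.333
eef_pos [496.365  85.061  96.965]
tool_rot [-3.134e+00  1.000e-03  1.682e+00]
force [-0.536 -0.624 -2.408]
torque [ 0.005  0.043 -0.026]
width 11.412
gripper_force 156.309
L 1008 slope [0.978 0.262] tilt 0.792 med [471.  89.  38.]
R 1158 slope [0.486 0.08 ] tilt 0.457 med [525.  92.  65.]
```

Request:
{"op": "arm_command", "data": {
  "series": [0,0,0,1.8,0,0,0,0.3,2.5,0,0,0,1.3,3,0,0,0,2.3,3.5,0,0,0,3.2,3.9,0]
}}

```text
clock: 10.75
eef_pos: [534.6, 89.7, 62.4]
tool_rot: [3.137, -0.0, 1.682]
force: [-0.6, -0.6, -2.1]
width: 10.5
gripper_force: 113.7
```

Request:
{"op": "arm_command", "data": {
  "series": [0,0,0.6,0.3,0,0,0,1,0.6,0,0,0,1.3,0.8,0,0,0,1.5,0.9,0,0,0,1.6,0.9,0]
}}

```text
clock: 11.17
eef_pos: [546.6, 90.9, 51.9]
tool_rot: [-3.14, 0.0, 1.682]
force: [0.9, -0.1, -2.4]
width: 10.6
gripper_force: 62.8
```

```bash
python3 tilt.py
```

```text
clock 11.217
eef_pos [546.759  90.905  52.061]
tool_rot [-3.141  0.     1.682]
force [ 0.074  1.077 -3.142]
torque [-0.021 -0.068  0.019]
width 11.136
gripper_force 62.86
L 3078 slope [0.048 0.017] tilt 0.051 med [512. 100.   9.]
R 1160 slope [0.037 0.024] tilt 0.044 med [578.  96.  12.]
```

Request:
{"op": "arm_command", "data": {
  "series": [0,0,0,0.2,0,0,0,0,0.4,0,0,0,0,0.4,0,10,0,0,0.4,0,30,0,0,0.4,0]
}}

```text
clock: 11.63
eef_pos: [546.8, 91.0, 48.5]
tool_rot: [-3.141, -0.0, 1.682]
force: [-0.3, 0.3, 0.2]
width: 21.9
gripper_force: 0.0
```

Request:
{"op": "arm_command", "data": {
  "series": [60,0,0,0,0,80,0,0,0,0,80,0,0,0,0,80,0,0,-1.5,0,80,0,0,-4,0]
}}

```text
clock: 12.05
eef_pos: [544.5, 90.7, 86.4]
tool_rot: [-3.135, 0.0, 1.682]
force: [0.5, 0.5, 0.5]
width: 68.4
gripper_force: 0.0
```

Request:
{"op": "arm_command", "data": {
  "series": [80,0,0,-3,0,80,0,0,-7,0,80,0,0,-11,0,80,0,0,-15,0,80,0,0,-16,0]
}}

```text
clock: 12.47
eef_pos: [549.9, 90.9, 254.3]
tool_rot: [3.132, -0.001, 1.682]
force: [0.5, -0.0, -0.5]
width: 68.0
gripper_force: 0.0
```

Run:
```python
from h import *
p,d=viewer.get_image("wrist");a,_=viewer.get_image("scene");s=monitor.read_state();print(s["eef_pos"],s["tool_rot"],s["width"])
m=viewer.camera_model("wrist");p,d=viewer.get_image("wrist");P=cloud(m,d)
q=P[100:240].reshape(-1,3);b=q[(q[:,2]>64)&(q[:,2]<80)];print("bar",cv2.minAreaRect(b[:,:2].astype(np.float32)),np.median(b,0))
o=np.zeros((400,790,3),np.uint8);o[:,:440]=p[:,100:540];o[:345,443:788]=cv2.resize(a[140:255,360:475],(345,345),interpolation=2);cv2.imwrite("pics/w6.png",o[...,::-1])
```

```text
[548.40683566  91.17894099 250.8804362 ] [ 3.13623080e+00 -8.56737091e-04  1.68222764e+00] 68.3570555104908
bar ((660.338623046875, 115.43069458007812), (255.05934143066406, 89.31944274902344), 15.712655067443848) [551.93895313 104.70363589  73.69267641]
```

View pics/w6.png

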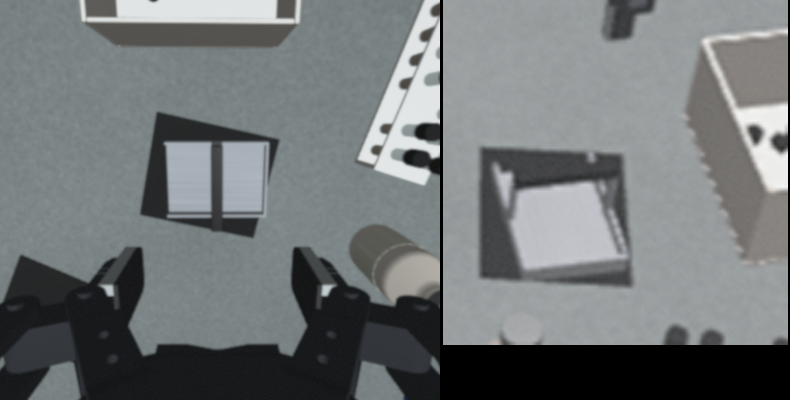

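Request:
{"op": "arm_command", "data": {
  "series": [60,-4,-0.3,0,0,60,-8,-0.5,0,0,60,-12,-0.8,0,0,60,-16,-1,0,0,60,-20,-1.3,0,0]
}}

```text
clock: 13.03
eef_pos: [554.7, -110.5, 245.8]
tool_rot: [-3.137, -0.001, 1.683]
force: [0.2, 0.3, -0.3]
width: 51.1
gripper_force: 0.0
```

Request:
{"op": "arm_command", "data": {
  "series": [60,-4,-0.3,0.5,1,60,-8,-0.5,1,2.5,60,-12,-0.8,1.5,4,60,-16,-1,2,5.5,60,-19,-1.3,2,6]
}}

```text
clock: 13.45
eef_pos: [561.9, -302.5, 224.3]
tool_rot: [-3.136, -0.001, 1.573]
force: [-0.1, 0.5, 0.9]
width: 50.8
gripper_force: 0.0
```

Request:
{"op": "arm_command", "data": {
  "series": [60,0,0,0,0,60,0,0,0,0,60,0,0,0,0,60,0,0,0,0,60,0,0,0,0]
}}

```text
clock: 13.87
eef_pos: [564.8, -297.3, 227.6]
tool_rot: [-3.141, -0.002, 1.58]
force: [0.0, 0.4, 0.8]
width: 50.9
gripper_force: 0.0
```

Run:
```python
from h import *
s=monitor.read_state();print(s["eef_pos"],s["tool_rot"],s["width"])
m=viewer.camera_model("wrist");p,d=viewer.get_image("wrist");P=cloud(m,d)
q=P[60:290].reshape(-1,3);b=q[(q[:,2]>157)&(q[:,2]<168)&(abs(q[:,1]+299)<45)&(abs(q[:,0]-566)<30)];print("bar",len(b),cv2.minAreaRect(b[:,:2].astype(np.float32)),np.percentile(b,[2,50,98],axis=0))
c=q[(abs(q[:,2]-122)<4)&(abs(q[:,1]+299)<40)];print("cover x",np.percentile(c[:,0],[0.5,99.5]),np.median(c[:,2]))
```

```text
[ 564.781203   -297.28317191  227.64115907] [-3.14078702e+00 -1.62656165e-03  1.57996585e+00] 50.92344350414937
bar 2006 ((564.9759521484375, -299.048095703125), (10.878511428833008, 89.97771453857422), 0.869007408618927) [[ 559.89681023 -341.87040678  158.27306744]
 [ 565.15979974 -295.0767821   161.92231093]
 [ 570.57835932 -255.47132866  163.74278701]]
cover x [536.32828174 733.03424684] 122.32491467493888
```

Request:
{"op": "arm_command", "data": {
  "series": [60,0,0,2.5,0,60,0,0,5.5,0,60,0,0,8,0,60,0,0,8.7,0,60,0,0,8.7,0]
}}

```text
clock: 14.33
eef_pos: [563.5, -297.7, 139.4]
tool_rot: [-3.138, -0.002, 1.579]
force: [-1.0, -0.3, 0.7]
width: 51.3
gripper_force: 0.0
```

Request:
{"op": "arm_command", "data": {
  "series": [30,0,0,0,0,0,0,0,0,0,0,0,0,0,0,0,0,0,0,0,0,0,0,0,0]
}}

```text
clock: 14.75
eef_pos: [565.5, -300.0, 143.2]
tool_rot: [3.139, 0.001, 1.578]
force: [-1.2, 0.8, 7.0]
width: 9.1
gripper_force: 58.6
```

Request:
{"op": "arm_command", "data": {
  "series": [0,0,0,0,0,0,0,0.1,-0.5,0,0,0,0.3,-1,0,0,0,0.5,-1.5,0,0,0,0.8,-2.2,0]
}}

```text
clock: 15.17
eef_pos: [572.0, -299.8, 163.1]
tool_rot: [-3.14, 0.0, 1.577]
force: [-0.0, -3.4, -3.6]
width: 8.5
gripper_force: 58.5
```

```bash
cat > cov.py <<'E'
from h import *
s=monitor.read_state()
for k in("clock","eef_pos","tool_rot","force","torque","width","gripper_force"):print(k,np.round(s[k],2))
m=viewer.camera_model("side");p,d=viewer.get_image("side");P=cloud(m,d);cv2.imwrite("pics/c.png",p[...,::-1])
q=P[180:330,300:450].reshape(-1,3);q=q[(abs(q[:,1]+385)<20)&(q[:,0]>540)&(q[:,0]<740)&(q[:,2]>90)]
# strip of the cover near its side, away from the gripper
f=np.polyfit(q[:,0],q[:,2],1)
for _ in range(6):
    e=abs(q[:,2]-np.polyval(f,q[:,0]));q=q[e<max(3,np.percentile(e,80))];f=np.polyfit(q[:,0],q[:,2],1)
print(len(q),"cover angle",-np.arctan(f[0]))
E
python3 cov.py
```

```text
clock 15.17
eef_pos [ 571.97 -299.82  163.1 ]
tool_rot [-3.14  0.    1.58]
force [-0.02 -3.36 -3.64]
torque [-0.65  0.04  0.23]
width 8.48
gripper_force 58.53
1370 cover angle 0.11736663795153522
```

Request:
{"op": "arm_command", "data": {
  "series": [0,0,0.3,-0.7,0,0,0,1,-2,0,0,0,1.8,-3.3,0,0,0,2.8,-4.5,0,0,0,3.8,-5.7,0]
}}

```text
clock: 15.63
eef_pos: [608.0, -299.1, 220.6]
tool_rot: [-3.136, -0.002, 1.576]
force: [-2.2, -1.4, -3.3]
width: 8.4
gripper_force: 58.4
```

Request:
{"op": "arm_command", "data": {
  "series": [0,0,1,-0.9,0,0,0,1.9,-1.6,0,0,0,2.8,-2.2,0,0,0,3.4,-2.6,0,0,0,3.7,-2.8,0]
}}

```text
clock: 16.05
eef_pos: [644.1, -298.4, 250.7]
tool_rot: [-3.135, -0.003, 1.577]
force: [-9.4, 3.3, 10.5]
width: 8.8
gripper_force: 58.6
```

Request:
{"op": "arm_command", "data": {
  "series": [0,0,0,0,0,0,0,0,0,0,0,0,0,0,0,0,0,0,0,0,0,0,0,0,0]
}}

```text
clock: 16.47
eef_pos: [644.0, -298.4, 250.7]
tool_rot: [-3.136, -0.002, 1.576]
force: [-9.3, 2.2, 11.3]
width: 8.8
gripper_force: 58.9
```

```bash
python3 cov.py
python3 - <<'E'
from h import *
a,_=viewer.get_image("scene");b=cv2.imread("pics/c.png")
o=np.zeros((400,790,3),np.uint8);o[:,:400]=cv2.resize(b[130:330,280:480],(400,400));o[:240,403:787]=cv2.resize(a[130:330,200:520],(384,240))[...,::-1]
cv2.imwrite("pics/end.png",o)
E
```

```text
clock 16.47
eef_pos [ 644.01 -298.39  250.65]
tool_rot [-3.14 -0.    1.58]
force [-9.26  2.15 11.31]
torque [0.58 2.17 0.18]
width 8.85
gripper_force 58.9
432 cover angle 0.7614005237046056
```

View pics/end.png

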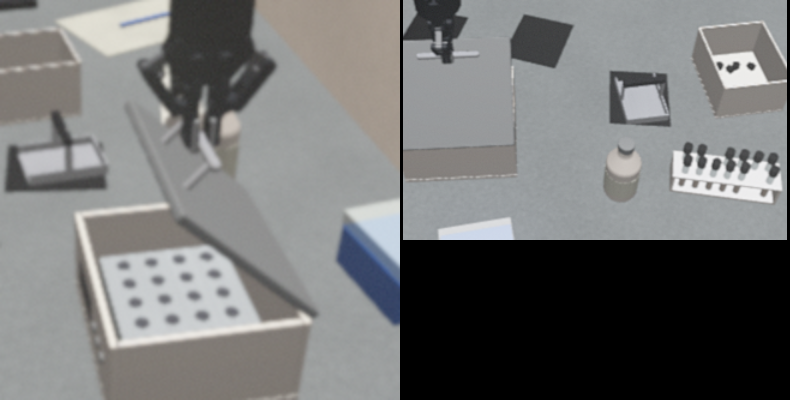

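```bash
python3 -c "
from cell import workorder
print(workorder.finish_job())"
```

```text
the job is handed in; nothing more can be done
None
```

The job is handed in; no verdict came back. In the last pictures all four stoppers lie in the tub, the empty tray stands flat on the leftmost mat, and the gripper holds the cover still at about 0.76 rad (44°). The bottle and rack look unmoved; I did not check the jar at the end, and the arm stayed well clear of it.

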